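Set out a pour-over coffee with its serving board

TASK

Set out a pour-over coffee for a guest: stand the dotted mug in the middle of the coffee scale's square platform, and seat the white dripper centrally on top of the mug, its collar inside the mug's mouth and its flange flat on the rim. On the oak board lay the teaspoon, hollow side up, down in the long groove at the front, and behind it stand the small glass in the left round hollow and the gold-capped spice jar in the right one, as you see them from the robot. Everything ends upright, fully down in its place and let go; tip nothing over and leave the other things where they stand.

Things in the scene. Friction and masses are not known exactly. Their poses are not given: they have to be found in the camera images.
- mug: Cream mug with dots, blue inside, open, 87 mm across, 97 mm high, about 0.3 kg. Origin on its underside, NOT on the round body's axis, which is at x 0, y +14.5 mm in its frame; z up. Handle along its -y: a loop 12 mm thick (along x), y -35 to -59 mm, top at z 88; lift by pinching it from above across x at y -49, z 62 mm, about 80 N.
- dripper: White ceramic coffee dripper, 0.16 kg: open cone 105 mm wide, 80 mm high. Origin: centre of the underside of its collar (41 mm wide, z 0 to 9 mm); on it a flange 99 mm wide, underside at z 9. Seated, the flange lies on the mug's rim: origin 88 mm above the mug's underside, on its axis. Handle loop along its -y, 12 mm thick (along x), to y -82, top z 70: pinch from above at y -73, z 50, 80 N.
- teaspoon: Steel teaspoon lying flat, hollow side up, 130 x 27 x 11 mm. Origin on its underside at the middle of its length; its long axis is its own x. Pinch it from above across its middle (closing along its y), where the fingers stop 20 mm apart, with the fingertips 2 to 4 mm above the worktop, about 40 N. Its bowl is at its +x end. Either way round in the groove will do.
- glass: Small clear drinking glass standing upright: foot 38 mm across, rim 49 mm, 62 mm high. Origin at the centre of its foot, z up. Grip it round the outside at about z = 45 mm with about 25 N.
- cinnamon: Gold-capped spice jar with brown contents, 44 mm across, 100 mm high, standing upright. Origin at the centre of its underside, z up. (The red-capped jar is another one.)
- scale: Coffee scale, fixed: flat black body 142 x 122 mm with a display strip along the side towards the robot; behind it the weighing platform, 108 x 112 mm, steel with a dark mat, its top 24 mm above the worktop. Origin at worktop height under the CENTRE OF THE PLATFORM; x points away from the display, y to the left.
- board: Small oak board, fixed, 132 x 168 x 16 mm, with hollows 6 mm deep (floors 10 mm above the worktop). Origin at worktop height under its centre, x away from the robot, y left. In its frame: groove 35 x 145 mm along y, centre x -40, y 0 mm (front edge); behind it two equal round hollows 51 mm across, the left at x +28, y +40 mm, the right at x +28, y -40 mm.
- red_jar: Bystander: red-capped spice jar, 45 mm across, 108 mm high, right of the work. Stays where it is.
- sugar_jar: Bystander: squat glass jar with brown lid and amber contents, 65 mm across, 86 mm high, behind the work. Stays where it is.
Not all that is in view belongs to the job. There is more than one size of the teaspoon; the job needs the larger.

How it is judged (in metres and radians):
At the end, for the whole second after the job is handed in: Mug upright on the platform (axis within 15 mm of its centre); dripper level on the mug's rim (within 12 mm of its axis); spoon flat in the groove (10 mm across, 12 mm along, 7 deg); glass in the left and gold-capped jar in the right hollow (within 9 mm); heights within 4 mm; all at rest, let go (x of scale in the frame of mug between -0.015 and 0.015 m and y of scale in the frame of mug between -0.0005 and 0.0295 m and z of mug in the frame of scale between 0.02 and 0.028 m and x of dripper in the frame of mug between -0.012 and 0.012 m and y of dripper in the frame of mug between 0.0025 and 0.0265 m and z of dripper in the frame of mug between 0.084 and 0.092 m and x of teaspoon in the frame of board between -0.05 and -0.03 m and y of teaspoon in the frame of board between -0.012 and 0.012 m and z of teaspoon in the frame of board between 0.006 and 0.014 m and angle between the x axis of teaspoon and the y axis of board, either way round below 0.12 rad and angle between teaspoon's own z axis and vertical below 0.2 rad and x of glass in the frame of board between 0.019 and 0.037 m and y of glass in the frame of board between 0.031 and 0.049 m and z of glass in the frame of board between 0.006 and 0.014 m and x of cinnamon in the frame of board between 0.019 and 0.037 m and y of cinnamon in the frame of board between -0.049 and -0.031 m and z of cinnamon in the frame of board between 0.006 and 0.014 m and angle between each of mug, dripper, glass, cinnamon's own z axis and vertical below 0.07 rad and linear speed of each of mug, dripper, teaspoon, glass, cinnamon below 0.02 m/s and contact force between each of mug, dripper, teaspoon, glass, cinnamon and the fingers below 0.2 N); the robot touches nothing.
It fails at once if the mug, the dripper, the glass or the gold-capped jar is tipped over (angle between any of mug, dripper, glass, cinnamon's own z axis and vertical above 0.6 rad).
It fails at once if the red-capped jar or the jar with amber contents is moved (distance of any of red_jar, sugar_jar from where it was at the start of the episode above 0.025 m).
It also fails if it takes over 131 s, if anything falls off the work surface, if the arm or the gripper's body presses on something with over 40 N, if the wrist force passes 120 N, or if a joint passes its speed limit or range.

ROBOT

A 7-joint arm with a two-finger parallel gripper is mounted at the origin on a cart in front of the work surface, level with it; the furniture and walls round the work are solid. World frame = base frame: x ahead of the robot, y to its left, z up, the work surface at z = 0. Lengths are in mm, angles in rad, forces in N, time in s.
With the tool pointing down it reaches from about 350 to 900 mm from the base axis. Payload 7.2 kg.
Tool frame: the origin (TCP) lies on the mounting face of the last link; the fingertips stand 182 mm ahead of it and the grasp point (between the pads) lies 163 mm ahead of it; z points along the fingers, y is the line along which they close (so a half turn about z gives the same grasp; the last joint's range is limited). The gripper opens to 88 mm and grips with 3 to 60 N. Pads are 20 mm wide; open, the fingers measure 115 mm over their backs; the gripper's body (75 mm by 178 mm) begins 61 mm behind the grasp point.
Start: joints at [-1.21, 0.411, -0.013, 1.596, 0.006, 1.134, -0.082], TCP at [259.87, 568.41, 404.653] pointing down, gripper open.
Joint ranges: [-2.95, 2.95], [-0.29, 1.99], [-1.47, 1.44], [0.14, 2.54], [-1.03, 4.17], [0.13, 1.85], [-2.86, 2.86]. Speed limits (rad/s): [2.39, 2.39, 3.01, 3.01, 3.14, 3.14, 3.14].

INTERFACE

Orientations are given as a unit quaternion [w, x, y, z].
In Python, from bench import ctrl, camera, calibration gives the robot as it stands.
- The arm moves only by the tool apply_moves, never from a script. Its argument "plan" is a list of rows, each an object with "linear": the shift along the tool's x, y, z in mm, a list of three; "turn": the turn about the tool's z in rad; "gripper": the gripper command: -1 is fully open, 1 is shut, values between are in proportion. In form: [{"linear": [x, y, z], "turn": turn, "gripper": gripper}, ...]. A call has 1 to 8 rows; each row shifts and turns the commanded pose from where the row before left it, along the tool's axes as they then stand; what a row does not reach is not made up. A row lasts 1/8 s, in which the tool goes at most 62.5 mm and 10.7 degrees, less where a joint would pass 70% of its speed; a pose out of reach is approached as far as the arm can. A call with a gripper value outside its range is refused whole. The fingers move at their own pace and stop on an object; "force" is the grip in N (left out, the last holds). Time passes only in rows, so rows that do not move let the fingers close. It gives the time, the measured TCP pose, the force, the opening and the grip force at its end, in the units of the state.
- ctrl.sense(): the state, without advancing time (a new reading comes with each control period).
- camera(name): name is "scene" or "top"; returns (picture, depth): 420x560x3 uint8, blue, green, red; 420x560 float32, mm along the optical axis (not along the pixel's ray), 0 where there is no reading.
- calibration(name): a dict with "mtx" (3x3 intrinsics, pixels), "dist_coeffs" ([k1, k2, p1, p2, k3] as OpenCV has them; the pictures are not rectified), "rvec" (rotation vector, rad) and "tvec" (3), from world to camera coordinates, as OpenCV has them. Camera axes: x right, y down, z forward; pixel columns grow to the right and rows downward; lengths in mm; the calibration is good to about 2 mm. A picture is of the moment at which its call begins. calibration takes no time and is no camera call.
- ctrl.sign_off(): hands the job in; it is judged then, once.
The state is a dict: "time": time; "joint_positions": joint angles; "joint_velocities": joint speeds; "tau": joint torques, N m; "tool_pos": TCP position; "ee_rot": TCP orientation; "force": force on the tool from outside, world axes, zero at the start; "torque": the same for the moment, N m; "finger_gap": finger opening in mm; "finger_force": force on a finger pad.
Only numpy, scipy, OpenCV 4.12 (cv2) and the standard library are available. Lean on these libraries where they do the work, as an engineer would, in place of code of your own. Each camera call takes 0.05 s, during which the arm holds its last target. There are 200 camera calls.

## Working session

There is one attempt and no reset: what is moved stays moved. The work goes in short steps, Python scripts to look and compute and a tool call to move; the robot and the scene stay as the last step left them, time stands still between calls to the robot, and variables do not carry over. Pictures are saved under pics/ and viewed, at most 14 in all, crops included, and the job is handed in when it is done.

Besides the shell and the picture viewer there is one more tool, called as name(argument=value, ...), one argument or row to a line, values as JSON. apply_moves: Moves the arm, as the interface text tells. Its arguments: {"type":"object","properties":{"plan":{"type":"array","items":{"type":"object","properties":{"linear":{"type":"array","items":{"type":"number"}},"turn":{"type":"number"},"gripper":{"type":"number"}}}},"force":{"type":"number"}},"required":["plan"]}

```bash
mkdir -p pics; cat > h.py <<'E'
import numpy as np, cv2
from bench import ctrl, camera, calibration
def cal(n):
    c=calibration(n); R=cv2.Rodrigues(np.array(c["rvec"],float))[0]
    return np.array(c["mtx"],float),np.array(c["dist_coeffs"],float),R,np.array(c["tvec"],float).ravel()
def rays(n,uv):
    K,D,R,t=cal(n); p=cv2.undistortPoints(np.array(uv,float).reshape(-1,1,2),K,D).reshape(-1,2)
    return -R.T@t, np.c_[p,np.ones(len(p))]@R
def plane(n,uv,z):
    o,d=rays(n,uv); return o+d*((z-o[2])/d[:,2])[:,None]
def cloud(n,dep):
    h,w=dep.shape; v,u=np.mgrid[:h,:w]; o,d=rays(n,np.c_[u.ravel(),v.ravel()])
    return (o+d*dep.reshape(-1,1)).reshape(h,w,3)
def proj(n,P):
    K,D,R,t=cal(n); return cv2.projectPoints(np.array(P,float).reshape(-1,1,3),R,t,K,D)[0].reshape(-1,2)
E
python3 - <<'E'
from h import *
print(ctrl.sense())
for n in("scene","top"):
    p,d=camera(n); cv2.imwrite(f"pics/{n}0.png",p); np.save(f"{n}0.npy",d); K,D,R,t=cal(n); print(n,-R.T@t,R[2],K[0,0],(d>0).mean())
E
```

```text
{'time': 0.0, 'joint_positions': array([-1.21016653,  0.41191848, -0.01272505,  1.59707545,  0.00560566,
        1.13431504, -0.082222  ]), 'joint_velocities': array([-0.00036955, -0.00092616,  0.00050265,  0.00134578, -0.00025463,
        0.00049772, -0.00124091]), 'tau': array([-8.08411805e-04, -5.87937677e+01,  6.41760025e-01, -2.91074306e+01,
       -5.38788247e-02,  1.81874045e-02,  1.50423539e-04]), 'tool_pos': array([259.79944316, 568.19293668, 403.78434222]), 'ee_rot': array([-1.19908487e-04,  2.12767313e-01,  9.77102535e-01, -8.31717821e-04]), 'force': array([0.7116046 , 0.3755257 , 0.13069681]), 'torque': array([-0.01831256,  0.04518555,  0.0199072 ]), 'finger_force': 0.0, 'finger_gap': 88.15573230060424}
scene [  -4.35638994  478.26038294 1098.22915043] [ 0.42454695 -0.37803407 -0.82270902] 436.4248472603712 0.9926955782312925
top [ 359.53252596   13.6242185  1066.21907438] [ 0.21085471 -0.02774933 -0.97712347] 453.99897385303416 0.9959268707482993
```

View pics/scene0.png

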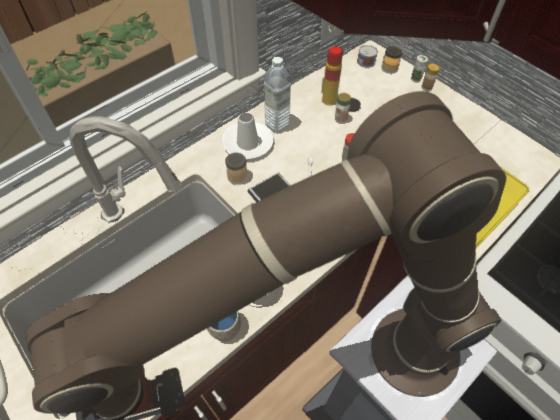

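View pics/top0.png

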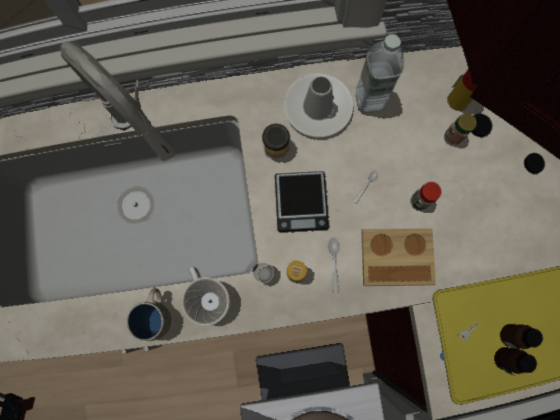

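The scene view is mostly blocked by the arm. In the top view I see the mug at (147,320), dripper (206,301), glass (265,272), scale (302,200) and board (398,257).
- Gold-cap candidates: jar (297,270) and olive-capped jar (465,125). The first fits better, with its plain gold cap and place among the work.
- Spoon candidates: (335,265), the longer one, and (370,187), the shorter one.

I'll confirm both with a crop and measurements.

```bash
python3 - <<'E'
from h import *
p=cv2.imread("pics/top0.png"); d=np.load("top0.npy"); C=cloud("top",d); np.save("C.npy",C)
a=cv2.resize(p[165:345,120:440],None,fx=2.5,fy=2.5,interpolation=cv2.INTER_CUBIC)
b=cv2.resize(p[95:165,420:500],None,fx=2,fy=2,interpolation=cv2.INTER_CUBIC); 
a[:140,:160]=b
cv2.imwrite("pics/crop.png",a)
for nm,(u,v) in dict(mugin=(147,320),drip=(210,300),glass=(265,272),gold=(297,270),olive=(465,125),spoonbowl=(335,245),spoonend=(336,290),s2a=(374,176),s2b=(357,201),scale=(302,195),bd=(398,257),holeL=(382,244),holeR=(414,244),groove=(398,274),red=(430,192),sug=(277,135),table=(350,220)).items(): print(nm,C[v,u].round(0))
H=C[...,2]
# blobs above the worktop
m=((H>6)&(C[...,0]>200)&(C[...,0]<650)).astype(np.uint8)
n,l,s,c=cv2.connectedComponentsWithStats(m)
for i in range(1,n):
    if s[i,4]>60:
        P=C[l==i]; print(s[i],P.min(0).round(),P.max(0).round())
E
```

```text
mugin [370. 341.  11.]
drip [394. 188.  19.]
glass [439.  54.  13.]
gold [426. -17. 101.]
olive [ 691. -455.  106.]
spoonbowl [ 477. -118.    4.]
spoonend [ 373. -102.    4.]
s2a [ 629. -243.    2.]
s2b [ 574. -189.    1.]
scale [603. -59.  25.]
bd [ 424. -256.   19.]
holeL [ 460. -226.   13.]
holeR [ 448. -303.    9.]
groove [ 385. -250.   13.]
red [ 547. -333.  110.]
sug [738. -21.  86.]
table [ 531. -164.    0.]
[ 470    0   90  160 9471] [ 360. -703.    6.] [ 650.   14. 1066.]
[524 153  21  21 338] [ 360. -687.    6.] [ 624.   14. 1066.]
[ 275  173   55   60 2794] [ 360. -122.    9.] [ 650.   14. 1066.]
[410 181  32  30 604] [ 360. -360.    6.] [ 572.   14. 1066.]
[ 361  229   75   57 4009] [ 350. -351.    6.] [ 502.   14. 1066.]
[329 249  10  39 118] [ 360. -122.    6.] [ 469.   14. 1066.]
[252 261  22  23 395] [412.  34.   6.] [461.  82.  67.]
[286 260  21  23 367] [360. -37.   7.] [ 447.   14. 1066.]
[ 181  267   51   59 1979] [341.  14.   9.] [ 470.  242. 1066.]
[ 432  266  128   82 1120] [ 201. -658.    6.] [ 360.   14. 1066.]
[537 279  23  26 135] [ 245. -647.    6.] [ 360.   14. 1066.]
[524 287  24  30 126] [ 223. -602.    6.] [ 360.   14. 1066.]
[ 126  288   45   53 1554] [325.  14.   6.] [ 437.  361. 1066.]
[467 292  36  25 138] [ 257. -490.    6.] [ 360.   14. 1066.]
[485 301  28  21 135] [ 231. -513.    6.] [ 360.   14. 1066.]
[475 321  68  19 651] [ 200. -567.    6.] [ 360.   14. 1066.]
[  0 393  36  27 729] [223.  14. 224.] [ 360.  529. 1066.]
```

View pics/crop.png

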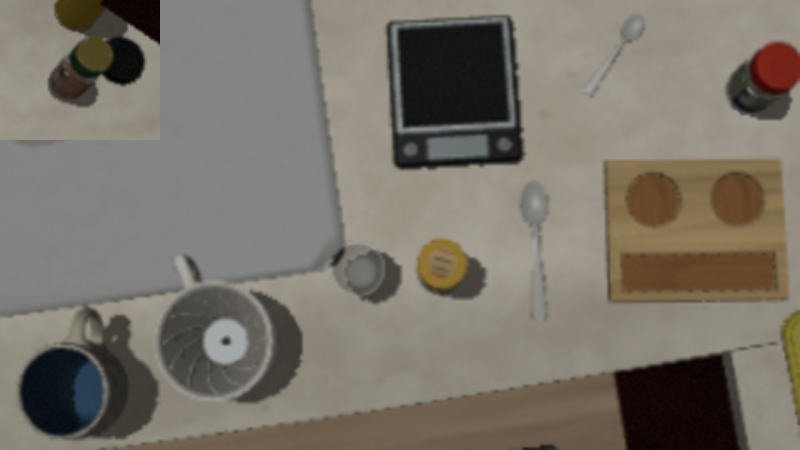

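Pixel (297,270) is confirmed as the gold cap. The olive jar has a dark green band and stands far off. Spoon (335,265) is clearly longer than the one at (370,187). Now the precise poses.

```bash
python3 - <<'E'
from h import *
p=cv2.imread("pics/top0.png"); d=np.load("top0.npy"); C=np.load("C.npy"); H=np.where(d>0,C[...,2],-1); 
v,u=np.mgrid[:420,:560]
def reg(x0,y0,x1,y1,lo,hi): return (u>=x0)&(u<x1)&(v>=y0)&(v<y1)&(H>lo)&(H<hi)
def mec(m): 
    (c,r)=cv2.minEnclosingCircle(C[m][:,:2].astype(np.float32)); return np.round(c,1),round(r,1),m.sum(),C[m][:,2].max().round(1)
print("mug rim",mec(reg(120,280,185,345,93,99.5)))
print("drip rim",mec(reg(178,262,240,330,76,83)))
m=reg(120,270,185,345,40,91); M=C[m]; 
c=np.array(mec(reg(120,280,185,345,93,99.5))[0]); r=np.hypot(*(M[:,:2]-c).T); 
print("mug handle",M[(r>50)].round(0)[::6], M[r>55].mean(0))
c=np.array(mec(reg(178,262,240,330,76,83))[0]); m=reg(170,255,245,335,40,79);M=C[m]; r=np.hypot(*(M[:,:2]-c).T)
print("drip handle",M[r>60].round(0)[::6],M[r>62].mean(0))
print("glass rim",mec(reg(250,258,278,288,58,66)))
print("gold",mec(reg(283,255,312,286,96,104)), "med", np.median(C[reg(283,255,312,286,96,104)],0))
# scale platform, board
for nm,(x0,y0,x1,y1,lo,hi) in dict(scale=(270,168,335,236,12,30),plat=(270,168,335,236,22,28),board=(355,224,440,290,12,20)).items():
    m=reg(x0,y0,x1,y1,lo,hi).astype(np.uint8); cs=max(cv2.findContours(m,0,1)[0],key=cv2.contourArea)[:,0]
    z={'scale':20,'plat':24,'board':16}[nm]
    P=plane("top",cs,z)[:,:2].astype(np.float32); print(nm,cv2.minAreaRect(P),C[m>0][:,2].mean())
# dark hollows
hsv=cv2.cvtColor(p,cv2.COLOR_BGR2HSV)
print([(q,hsv[q[1],q[0]]) for q in((382,244),(414,244),(398,274),(398,257),(302,195),(335,245),(336,285),(345,285))])
E
```

```text
mug rim (array([367.1, 320.8]), 41.3, np.int64(207), np.float64(99.4))
drip rim (array([392.5, 188.8]), 52.9, np.int64(400), np.float64(83.0))
mug handle [[437. 302.  67.]
 [434. 298.  76.]
 [432. 303.  84.]
 [431. 294.  67.]
 [430. 302.  85.]
 [429. 297.  59.]
 [427. 302.  88.]
 [428. 300.  48.]
 [426. 309.  87.]
 [427. 305.  40.]
 [424. 309.  89.]
 [424. 300.  42.]
 [421. 302.  91.]
 [419. 307.  89.]
 [409. 235.  80.]
 [416. 301.  88.]
 [414. 302.  84.]
 [403. 238.  77.]
 [401. 234.  77.]
 [397. 238.  81.]
 [394. 235.  77.]
 [390. 239.  80.]
 [388. 235.  81.]
 [383. 236.  79.]
 [377. 238.  84.]] [412.7806538  268.75761325  76.18230311]
drip handle [[470. 210.  70.]
 [467. 208.  70.]
 [465. 208.  70.]
 [463. 208.  70.]
 [461. 209.  69.]
 [459. 209.  70.]
 [456. 209.  70.]
 [454. 209.  72.]
 [452. 209.  72.]
 [371. 277.  45.]
 [358. 279.  44.]] [444.33408458 220.18010038  65.16835757]
glass rim (array([436.1,  57.5]), 24.6, np.int64(91), np.float64(65.5))
gold (array([426.2, -16.5]), 21.3, np.int64(303), np.float64(104.0)) med [426.09382362 -16.56353546 101.2571553 ]
scale ((591.1842651367188, -55.59449005126953), (121.55416107177734, 142.26658630371094), 84.36085510253906) 23.408986761183183
plat ((603.6227416992188, -57.3329963684082), (114.69141387939453, 111.1901626586914), 83.79253387451172) 24.93441012560025
board ((425.06005859375, -258.70855712890625), (170.8725128173828, 129.56289672851562), 80.79653930664062) 16.01319530297197
[((382, 244), array([ 15, 151, 105], dtype=uint8)), ((414, 244), array([ 14, 146, 103], dtype=uint8)), ((398, 274), array([ 15, 153, 102], dtype=uint8)), ((398, 257), array([ 19, 103, 139], dtype=uint8)), ((302, 195), array([15, 23, 22], dtype=uint8)), ((335, 245), array([ 30,   7, 147], dtype=uint8)), ((336, 285), array([ 30,   9, 137], dtype=uint8)), ((345, 285), array([ 20,  32, 144], dtype=uint8))]
```

```bash
cat >> h.py <<'E'
def go(x,y,z,close=None,s=None):
    """target grasp point (world mm), closing direction deg; print tool-axis shift and turn"""
    s=s or ctrl.sense(); from scipy.spatial.transform import Rotation as Ro
    w=s["ee_rot"]; R=Ro.from_quat([w[1],w[2],w[3],w[0]]).as_matrix()
    g=s["tool_pos"]+R@[0,0,163]; cur=np.degrees(np.arctan2(R[1,1],R[0,1]))
    t=0
    if close is not None: t=-((close-cur+90)%180-90)
    d=R.T@(np.array([x,y,z])-g)
    print("grasp now",g.round(1),"close",cur.round(1),"z-ax",R[:,2].round(4),"gap",round(s["finger_gap"],1),"t",round(s["time"],2),"\n shift first",d.round(1),"turn rad",round(np.radians(t),3), "rows",np.ceil(max(np.abs(d).max()/60,abs(t)/10.5)))
E
python3 - <<'E'
from h import *
p=cv2.imread("pics/top0.png"); hsv=cv2.cvtColor(p,cv2.COLOR_BGR2HSV)
s=hsv[...,1]; S=np.zeros_like(s); S[232:300,322:352]=1
m=((s<20)&(S>0)).astype(np.uint8); n,l,st,c=cv2.connectedComponentsWithStats(m); i=1+st[1:,4].argmax()
q=np.argwhere(l==i)[:,::-1]; P=plane("top",q,6)[:,:2]; print("spoon",cv2.minAreaRect(P.astype(np.float32)))
e=np.linalg.svd(P-P.mean(0))[2][0]; a=(P-P.mean(0))@e; print(st[i],P.mean(0),e,np.degrees(np.arctan2(e[1],e[0])),a.min(),a.max(),"mid",P.mean(0)+e*(a.min()+a.max())/2)
B=((hsv[...,1]>125)&(hsv[...,2]<122)&(hsv[...,0]<19)).astype(np.uint8); B[:,:360]=0;B[:,436:]=0;B[:228]=0;B[290:]=0
n,l,st,c=cv2.connectedComponentsWithStats(B)
for i in range(1,n):
    if st[i,4]>60:
        q=np.argwhere(l==i)[:,::-1]; P=plane("top",q,12)[:,:2].astype(np.float32); print(st[i],P.mean(0),cv2.minAreaRect(P))
yaw=np.radians(80.8-90)
go(426,-16.5,75,2)
E
```

```text
spoon ((432.63616943359375, -104.903564453125), (23.57685089111328, 128.3525390625), 79.93925476074219)
[328 237  11  56 309] [ 439.42456112 -108.39367104] [-0.99245044  0.12264635] 172.9551444155601 -57.047158523413714 71.65682694854281 mid [ 432.1748752 -107.4977598]
[371 235  21  20 338] [ 459.45554 -223.75041] ((459.67535400390625, -224.0471954345703), (47.75563049316406, 44.95305252075195), 80.66231536865234)
[405 234  20  21 333] [ 447.18356 -303.0669 ] ((447.6803283691406, -303.5554504394531), (45.926910400390625, 48.003135681152344), 78.25707244873047)
[369 266  61  16 858] [ 386.06976 -252.8441 ] ((386.17095947265625, -253.10833740234375), (142.58258056640625, 33.30512237548828), 81.33583068847656)
grasp now [259.7 568.  240.9] close 65.4 z-ax [-5.0e-04 -1.3e-03 -1.0e+00] gap 87.7 t 0.1 
 shift first [-394.2 -462.2  166.6] turn rad 1.107 rows 8.0
```

Board hollows are 80.3 mm apart and the groove is 68 mm in front, both as specified. The gripper body would foul the gold jar when picking the spoon, and the placed jar would foul laying it. So I'll shift the jar aside first, then do the spoon, glass, jar, mug and dripper.

apply_moves(
  plan=[
    {"linear": [-39, -46, 0], "turn": 0, "gripper": -1},
    {"linear": [-39, -46, 0], "turn": 0, "gripper": -1},
    {"linear": [-39, -46, 0], "turn": 0, "gripper": -1},
    {"linear": [-39, -46, 0], "turn": 0, "gripper": -1},
    {"linear": [-39, -46, 0], "turn": 0, "gripper": -1},
    {"linear": [-39, -46, 0], "turn": 0, "gripper": -1},
    {"linear": [-39, -46, 0], "turn": 0, "gripper": -1},
    {"linear": [-39, -46, 0], "turn": 0, "gripper": -1},
  ],
)

```text
time: 1.1
tool_pos: [390.7, 102.0, 404.7]
ee_rot: [0.0, 0.213, 0.977, 0.0]
force: [1.1, -0.3, 0.8]
finger_gap: 87.6
finger_force: 0.0
```

```bash
python3 -c "
from h import *
go(426.2,-16.5,120,2)"
```

```text
grasp now [390.7 102.1 241.7] close 65.4 z-ax [ 3.e-04  4.e-04 -1.e+00] gap 87.6 t 1.1 
 shift first [-81.5 -93.1 121.7] turn rad 1.107 rows 7.0
```

apply_moves(
  plan=[
    {"linear": [-40.7, -46.5, 0], "turn": 0, "gripper": -1},
    {"linear": [-40.7, -46.5, 0], "turn": 0, "gripper": -1},
    {"linear": [0, 0, 15], "turn": 0.184, "gripper": -1},
    {"linear": [0, 0, 15], "turn": 0.184, "gripper": -1},
    {"linear": [0, 0, 15], "turn": 0.184, "gripper": -1},
    {"linear": [0, 0, 15], "turn": 0.184, "gripper": -1},
    {"linear": [0, 0, 15], "turn": 0.184, "gripper": -1},
    {"linear": [0, 0, 15], "turn": 0.184, "gripper": -1},
  ],
)

```text
time: 2.1
tool_pos: [425.8, -14.4, 314.0]
ee_rot: [-0.0, 0.696, 0.718, -0.0]
force: [0.1, -0.2, -0.4]
finger_gap: 87.7
finger_force: 0.0
```

```bash
python3 -c "
from h import *
go(426.2,-16.5,75,2)
p,d=camera('scene'); cv2.imwrite('pics/s1.png',p); np.save('s1.npy',d)"
```

```text
grasp now [425.7 -14.4 151. ] close 1.8 z-ax [-3.e-04 -0.e+00 -1.e+00] gap 87.7 t 2.1 
 shift first [-2.1  0.4 76. ] turn rad -0.003 rows 2.0
```

View pics/s1.png

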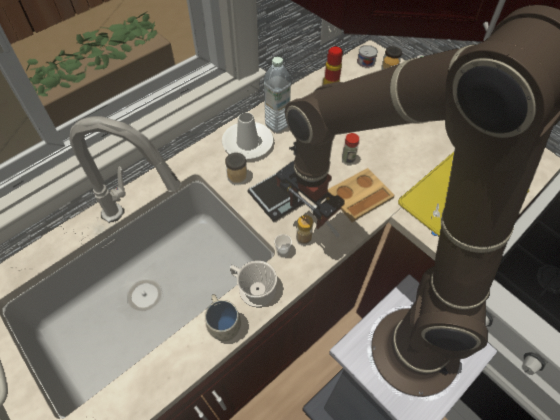

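The gripper is above the gold jar (305,230). I'll grip it.

apply_moves(
  plan=[
    {"linear": [-2, 0, 38], "turn": 0, "gripper": -1},
    {"linear": [0, 0, 38], "turn": 0, "gripper": -1},
    {"linear": [0, 0, 0], "turn": 0, "gripper": 1},
    {"linear": [0, 0, 0], "turn": 0, "gripper": 1},
    {"linear": [0, 0, 0], "turn": 0, "gripper": 1},
    {"linear": [0, 0, 0], "turn": 0, "gripper": 1},
    {"linear": [0, 0, 0], "turn": 0, "gripper": 1},
    {"linear": [0, 0, 0], "turn": 0, "gripper": 1},
  ],
  force=25,
)

```text
time: 3.15
tool_pos: [426.4, -16.3, 239.2]
ee_rot: [0.0, 0.693, 0.72, 0.001]
force: [-0.9, 0.5, 7.0]
finger_gap: 42.7
finger_force: 25.0
```

apply_moves(
  plan=[
    {"linear": [0, 0, 0], "turn": 0, "gripper": 1},
    {"linear": [0, 0, -12], "turn": 0, "gripper": 1},
    {"linear": [12, 23, 0], "turn": 0, "gripper": 1},
    {"linear": [12, 23, 0], "turn": 0, "gripper": 1},
    {"linear": [12, 23, 0], "turn": 0, "gripper": 1},
    {"linear": [0, 0, 0], "turn": 0, "gripper": 1},
    {"linear": [0, 0, 5.5], "turn": 0, "gripper": 1},
    {"linear": [0, 0, 5.5], "turn": 0, "gripper": 1},
  ],
)

```text
time: 4.15
tool_pos: [492.8, 21.6, 239.3]
ee_rot: [-0.0, 0.694, 0.72, -0.0]
force: [-1.1, 0.4, 10.1]
finger_gap: 42.4
finger_force: 25.0
```

apply_moves(
  plan=[
    {"linear": [0, 0, 0], "turn": 0, "gripper": -1},
    {"linear": [0, 0, 0], "turn": 0, "gripper": -1},
    {"linear": [0, 0, 0], "turn": 0, "gripper": -1},
    {"linear": [0, 0, 0], "turn": 0, "gripper": -1},
    {"linear": [0, 0, -40], "turn": 0, "gripper": -1},
    {"linear": [0, 0, -50], "turn": 0, "gripper": -1},
    {"linear": [-60, 0, 0], "turn": 0, "gripper": -1},
    {"linear": [-50, 0, 0], "turn": 0, "gripper": -1},
  ],
)

```text
time: 5.15
tool_pos: [498.0, -88.7, 330.6]
ee_rot: [0.001, 0.693, 0.721, 0.001]
force: [0.8, -1.1, -0.7]
finger_gap: 88.2
finger_force: 0.0
```

```bash
python3 -c "
from h import *
go(432,-107.5,80,81)"
```

```text
grasp now [498.3 -88.7 167.6] close 2.3 z-ax [ 2.2e-03  3.0e-04 -1.0e+00] gap 88.2 t 5.15 
 shift first [-16.2 -67.2  87.5] turn rad -1.374 rows 8.0
```

apply_moves(
  plan=[
    {"linear": [-8, -33.5, 10], "turn": 0, "gripper": -1},
    {"linear": [-8, -33.5, 10], "turn": 0, "gripper": -1},
    {"linear": [0, 0, 10], "turn": -0.183, "gripper": -1},
    {"linear": [0, 0, 10], "turn": -0.183, "gripper": -1},
    {"linear": [0, 0, 10], "turn": -0.183, "gripper": -1},
    {"linear": [0, 0, 10], "turn": -0.183, "gripper": -1},
    {"linear": [0, 0, 0], "turn": -0.183, "gripper": -0.2},
    {"linear": [0, 0, 0], "turn": -0.183, "gripper": -0.2},
  ],
)

```text
time: 6.15
tool_pos: [431.4, -106.3, 269.5]
ee_rot: [-0.0, 0.213, 0.977, -0.0]
force: [-0.4, -0.3, -0.8]
finger_gap: 71.5
finger_force: 0.0
```

apply_moves(
  plan=[
    {"linear": [0, 0, 0], "turn": -0.138, "gripper": -0.2},
    {"linear": [0, 0, 0], "turn": -0.138, "gripper": -0.2},
    {"linear": [0, 0, 0], "turn": 0, "gripper": -0.2},
  ],
)

```text
time: 6.52
tool_pos: [431.5, -106.4, 269.7]
ee_rot: [0.0, 0.08, 0.997, 0.0]
force: [-0.6, 0.1, -0.2]
finger_gap: 52.8
finger_force: 0.0
```

```bash
python3 -c "
from h import *
go(432,-107.5,22,81)
p,d=camera('scene'); cv2.imwrite('pics/s2.png',cv2.resize(p[140:300,220:420],None,fx=4,fy=3.75)[:600]); np.save('s2.npy',d)
hsv=cv2.cvtColor(p,cv2.COLOR_BGR2HSV); print(proj('scene',[[432,-107.5,5],[495,-115,5],[368,-99,5]]))"
```

```text
grasp now [ 431.5 -106.4  106.7] close 80.8 z-ax [ 2.e-04  2.e-04 -1.e+00] gap 52.8 t 6.53 
 shift first [-0.7 -1.  84.7] turn rad -0.003 rows 2.0
[[325.58942903 219.03643043]
 [312.68509266 204.812769  ]
 [339.06264249 234.30431623]]
```

View pics/s2.png

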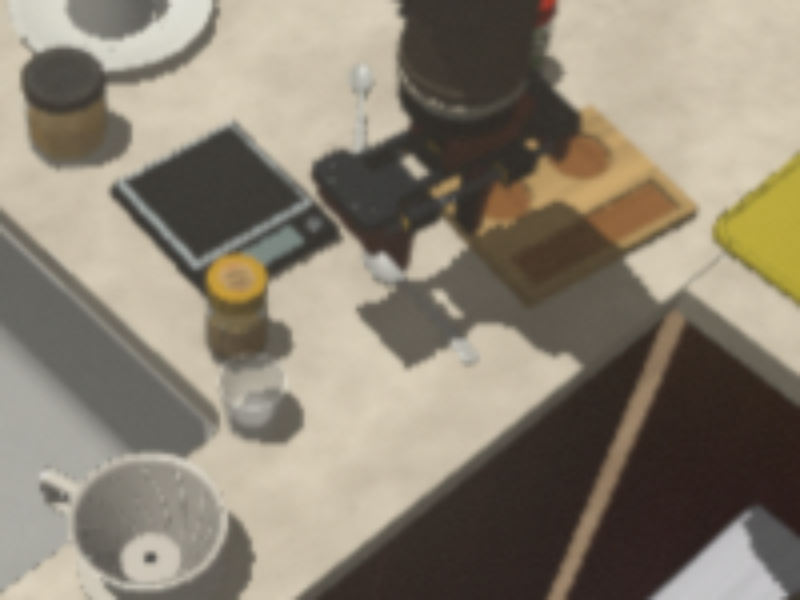

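The jar stands aside upright at about (279,222) full-frame. The spoon lies under the gripper, from (314,209) to (336,233), which matches the projection. Descend and grip.

apply_moves(
  plan=[
    {"linear": [-0.5, -1, 45], "turn": 0, "gripper": -0.2},
    {"linear": [0, 0, 30], "turn": 0, "gripper": -0.2},
    {"linear": [0, 0, 9.5], "turn": 0, "gripper": -0.2},
    {"linear": [0, 0, 0], "turn": 0, "gripper": 1},
    {"linear": [0, 0, 0], "turn": 0, "gripper": 1},
    {"linear": [0, 0, 0], "turn": 0, "gripper": 1},
    {"linear": [0, 0, 0], "turn": 0, "gripper": 1},
    {"linear": [0, 0, 0], "turn": 0, "gripper": 1},
  ],
  force=40,
)

```text
time: 7.58
tool_pos: [432.2, -107.4, 185.9]
ee_rot: [0.001, 0.079, 0.997, 0.0]
force: [-1.2, 0.3, 7.0]
finger_gap: 19.6
finger_force: 39.7
```

apply_moves(
  plan=[
    {"linear": [0, 0, 0], "turn": 0, "gripper": 1},
    {"linear": [0, 0, -30], "turn": 0, "gripper": 1},
    {"linear": [0, 0, -40], "turn": 0, "gripper": 1},
    {"linear": [0, 0, 0], "turn": 0, "gripper": 1},
  ],
)

```text
time: 8.07
tool_pos: [432.7, -107.6, 257.6]
ee_rot: [0.003, 0.079, 0.997, 0.0]
force: [-0.5, 1.1, -0.4]
finger_gap: 20.2
finger_force: 39.6
```

```bash
python3 -c "
from h import *
go(386,-253,95,-9)"
```

```text
grasp now [ 433.6 -107.6   94.6] close 80.9 z-ax [ 5.4e-03 -2.0e-04 -1.0e+00] gap 20.2 t 8.07 
 shift first [  24.  -151.1   -0.6] turn rad 1.569 rows 9.0
```

apply_moves(
  plan=[
    {"linear": [8, -50, 0], "turn": 0, "gripper": 1},
    {"linear": [8, -50, 0], "turn": 0, "gripper": 1},
    {"linear": [8, -51, 0], "turn": 0, "gripper": 1},
    {"linear": [0, 0, 0], "turn": 0.175, "gripper": 1},
    {"linear": [0, 0, 0], "turn": 0.175, "gripper": 1},
    {"linear": [0, 0, 0], "turn": 0.175, "gripper": 1},
    {"linear": [0, 0, 0], "turn": 0.175, "gripper": 1},
    {"linear": [0, 0, 0], "turn": 0.175, "gripper": 1},
  ],
)

```text
time: 9.07
tool_pos: [384.0, -252.5, 254.4]
ee_rot: [-0.0, 0.497, 0.868, -0.0]
force: [-0.4, 0.5, -0.7]
finger_gap: 19.9
finger_force: 39.6
```

apply_moves(
  plan=[
    {"linear": [0, 0, 0], "turn": 0.175, "gripper": 1},
    {"linear": [0, 0, 0], "turn": 0.175, "gripper": 1},
    {"linear": [0, 0, 0], "turn": 0.175, "gripper": 1},
    {"linear": [0, 0, 0], "turn": 0.169, "gripper": 1},
    {"linear": [0, 0, 0], "turn": 0, "gripper": 1},
  ],
)

```text
time: 9.7
tool_pos: [384.1, -252.4, 254.5]
ee_rot: [-0.0, 0.76, 0.65, -0.001]
force: [1.0, -0.0, -0.3]
finger_gap: 19.8
finger_force: 39.6
```

```bash
python3 -c "
from h import *
go(386,-253,32,-9)
for n,(a,b,c,d) in dict(scene=(170,290,300,460),top=(215,315,340,470)).items():
    p,D=camera(n); cv2.imwrite('pics/sp_%s.png'%n,p); np.save('sp_%s.npy'%n,D)
    C=cloud(n,D)
t=cv2.imread('pics/sp_top.png')[215:305,345:465]; s=cv2.imread('pics/sp_scene.png')[165:255,320:440]
cv2.imwrite('pics/sp.png',cv2.resize(np.vstack([s,t]),None,fx=3.3,fy=3.3))
print(proj('top',[[386,-253,80]]),proj('scene',[[386,-253,80]]))"
```

```text
grasp now [ 383.9 -252.4   91.5] close -8.9 z-ax [-1.3e-03 -3.0e-04 -1.0e+00] gap 19.8 t 9.7 
 shift first [-0.2  2.2 59.5] turn rad 0.001 rows 1.0
[[406.47322597 271.36663405]] [[373.69518465 187.3556558 ]]
```

View pics/sp.png

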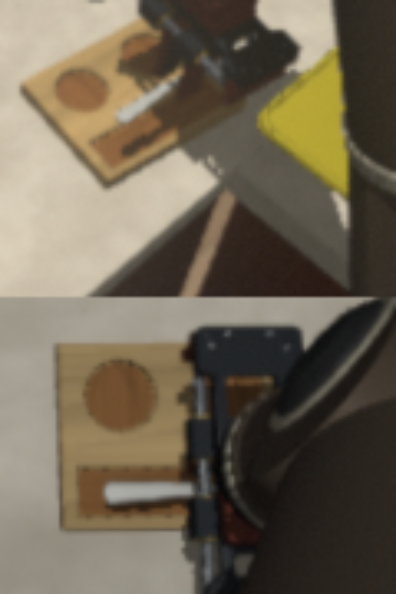

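```bash
python3 -c "
from h import *
for z in(70,75,80): print(z,plane('top',[[376.8,273.5]],z),plane('scene',[[356.4,201.4]],z))
y=np.radians(81.2);print(np.array([383.9,-252.4])+65*np.array([np.cos(y),np.sin(y)]))"
```

```text
70 [[ 392.65016192 -189.46607479   70.        ]] [[ 389.4793154  -183.26320878   70.        ]]
75 [[ 392.48394529 -188.4467694    75.        ]] [[ 387.56419898 -180.04639864   75.        ]]
80 [[ 392.31772866 -187.42746402   80.        ]] [[ 385.64908256 -176.8295885    80.        ]]
[ 393.84407936 -188.16515521]
```

The spoon's handle end (top 377,273) lies where it should, about 65 mm from the grasp. Lower it into the groove.

apply_moves(
  plan=[
    {"linear": [0, 2, 0], "turn": 0, "gripper": 1},
    {"linear": [0, 0, 25], "turn": 0, "gripper": 1},
    {"linear": [0, 0, 18], "turn": 0, "gripper": 1},
    {"linear": [0, 0, 8], "turn": 0, "gripper": 1},
    {"linear": [0, 0, 4], "turn": 0, "gripper": 1},
    {"linear": [0, 0, 3.5], "turn": 0, "gripper": 1},
    {"linear": [0, 0, 0], "turn": 0, "gripper": 1},
  ],
)

```text
time: 10.68
tool_pos: [386.4, -253.2, 197.2]
ee_rot: [0.0, 0.76, 0.65, 0.0]
force: [-2.1, 0.6, 4.7]
finger_gap: 19.9
finger_force: 45.0
```

apply_moves(
  plan=[
    {"linear": [0, 0, 0], "turn": 0, "gripper": 0.2},
    {"linear": [0, 0, 0], "turn": 0, "gripper": 0.2},
    {"linear": [0, 0, -5], "turn": 0, "gripper": 0.2},
    {"linear": [0, 0, -25], "turn": 0, "gripper": -1},
    {"linear": [0, 0, -60], "turn": 0, "gripper": -1},
    {"linear": [60, 0, -30], "turn": 0, "gripper": -1},
    {"linear": [60, 0, 0], "turn": 0, "gripper": -1},
    {"linear": [60, 0, 0], "turn": 0, "gripper": -1},
  ],
)

```text
time: 11.68
tool_pos: [413.6, -77.6, 315.3]
ee_rot: [0.0, 0.76, 0.649, 0.001]
force: [-0.0, 0.7, -0.5]
finger_gap: 82.1
finger_force: 0.0
```

```bash
python3 -c "
from h import *
p,d=camera('top'); cv2.imwrite('pics/t2.png',cv2.resize(p[170:310,240:450],None,fx=3.5,fy=3.5)); np.save('t2.npy',d); C=cloud('top',d)
hsv=cv2.cvtColor(p,cv2.COLOR_BGR2HSV); m=(hsv[...,1]<45)&(hsv[...,2]>80); m[:262]=0;m[286:]=0;m[:,:364]=0;m[:,434:]=0
q=np.argwhere(m)[:,::-1]; P=plane('top',q,14)[:,:2]; print(m.sum(),cv2.minAreaRect(P.astype(np.float32)))
go(436.1,57.5,45,5)"
```

```text
201 ((377.0388488769531, -296.64300537109375), (84.56639099121094, 35.8682975769043), 56.773624420166016)
grasp now [414.6 -69.7 151.6] close -8.5 z-ax [-3.0e-04  3.3e-03 -1.0e+00] gap 85.4 t 11.72 
 shift first [128.6   2.4 107. ] turn rad -0.236 rows 3.0
```

View pics/t2.png

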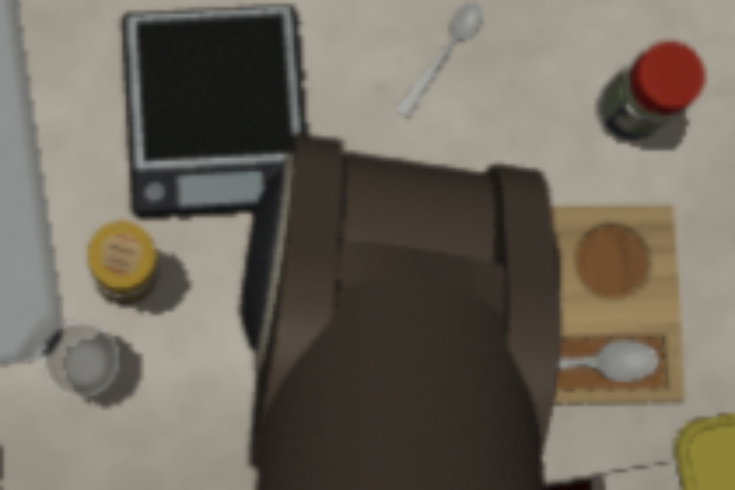

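The spoon's bowl is down in the groove (crop 630,360) with about the right end margin. Next the glass. I'll turn the closing line to about 20° to keep clear of the jar.

apply_moves(
  plan=[
    {"linear": [43, 1, 0], "turn": 0, "gripper": -1},
    {"linear": [43, 1, 0], "turn": 0, "gripper": -1},
    {"linear": [42.6, 0.4, 0], "turn": 0, "gripper": -1},
    {"linear": [0, 0, 15], "turn": -0.166, "gripper": -1},
    {"linear": [0, 0, 15], "turn": -0.166, "gripper": -1},
    {"linear": [0, 0, 10], "turn": -0.166, "gripper": -1},
    {"linear": [0, 0, 0], "turn": 0, "gripper": -1},
  ],
)

```text
time: 12.6
tool_pos: [435.8, 47.0, 274.3]
ee_rot: [-0.0, 0.577, 0.816, -0.001]
force: [-0.1, -1.2, 0.2]
finger_gap: 88.0
finger_force: 0.0
```

```bash
python3 -c "
from h import *
d=np.load('t2.npy');C=cloud('top',d); u,v=np.meshgrid(range(560),range(420)); H=C[...,2]
m=(d>0)&(u>250)&(u<279)&(v>258)&(v<288)&(H>57)&(H<66); print(cv2.minEnclosingCircle(C[m][:,:2].astype(np.float32)))
m=(d>0)&(u>260)&(u<290)&(v>228)&(v<262)&(H>95)&(H<104); print('jar',cv2.minEnclosingCircle(C[m][:,:2].astype(np.float32)))
go(436.1,57.5,45,20)"
```

```text
((436.01873779296875, 57.0915641784668), 24.63227081298828)
jar ((492.2106018066406, 21.270118713378906), 21.180166244506836)
grasp now [435.6  46.9 111.3] close 19.5 z-ax [-1.5e-03 -4.0e-04 -1.0e+00] gap 88.0 t 12.6 
 shift first [ 9.8  4.1 66.3] turn rad -0.01 rows 2.0
```

apply_moves(
  plan=[
    {"linear": [9.8, 4, 0], "turn": 0, "gripper": -1},
    {"linear": [0, 0, 33], "turn": 0, "gripper": -1},
    {"linear": [0, 0, 33], "turn": 0, "gripper": -1},
    {"linear": [0, 0, 0], "turn": 0, "gripper": 1},
    {"linear": [0, 0, 0], "turn": 0, "gripper": 1},
    {"linear": [0, 0, 0], "turn": 0, "gripper": 1},
    {"linear": [0, 0, 0], "turn": 0, "gripper": 1},
    {"linear": [0, 0, 0], "turn": 0, "gripper": 1},
  ],
  force=25,
)

```text
time: 13.6
tool_pos: [437.0, 58.1, 209.3]
ee_rot: [0.0, 0.577, 0.817, 0.001]
force: [0.2, -0.7, 7.1]
finger_gap: 46.9
finger_force: 25.0
```

apply_moves(
  plan=[
    {"linear": [0, 0, 0], "turn": 0, "gripper": 1},
    {"linear": [0, 0, -40], "turn": 0, "gripper": 1},
    {"linear": [0, 0, -60], "turn": 0, "gripper": 1},
    {"linear": [0, 0, -20], "turn": 0.166, "gripper": 1},
    {"linear": [0, 0, 0], "turn": 0.166, "gripper": 1},
    {"linear": [0, 0, 0], "turn": 0.166, "gripper": 1},
    {"linear": [0, 0, 0], "turn": 0, "gripper": 1},
  ],
)

```text
time: 14.48
tool_pos: [436.5, 58.1, 328.7]
ee_rot: [-0.0, 0.76, 0.65, 0.0]
force: [-0.1, -0.9, -1.0]
finger_gap: 46.8
finger_force: 25.0
```

```bash
python3 -c "
from h import *
go(459.5,-224,85,-9)"
```

```text
grasp now [436.5  58.1 165.7] close -8.9 z-ax [ 0.e+00  1.e-04 -1.e+00] gap 46.8 t 14.47 
 shift first [-275.1   66.5   80.6] turn rad 0.001 rows 5.0
```

apply_moves(
  plan=[
    {"linear": [-55, 13.3, 0], "turn": 0, "gripper": 1},
    {"linear": [-55, 13.3, 0], "turn": 0, "gripper": 1},
    {"linear": [-55, 13.3, 0], "turn": 0, "gripper": 1},
    {"linear": [-55, 13.3, 0], "turn": 0, "gripper": 1},
    {"linear": [-55, 13.3, 0], "turn": 0, "gripper": 1},
    {"linear": [0, 0, 40], "turn": 0, "gripper": 1},
    {"linear": [0, 0, 30], "turn": 0, "gripper": 1},
    {"linear": [0, 0, 0], "turn": 0, "gripper": 1},
  ],
)

```text
time: 15.48
tool_pos: [458.5, -223.9, 256.9]
ee_rot: [-0.002, 0.76, 0.65, -0.001]
force: [-0.7, 0.3, 0.2]
finger_gap: 47.0
finger_force: 25.0
```

```bash
python3 -c "
from h import *
go(459.5,-224,56.5,-9)"
```

```text
grasp now [ 457.7 -223.7   93.9] close -8.9 z-ax [-0.0044  0.0011 -1.    ] gap 47.0 t 15.47 
 shift first [-0.   2.  37.4] turn rad 0.002 rows 1.0
```

apply_moves(
  plan=[
    {"linear": [0, 1, 0], "turn": 0, "gripper": 1},
    {"linear": [0, 0, 15], "turn": 0, "gripper": 1},
    {"linear": [0, 0, 10], "turn": 0, "gripper": 1},
    {"linear": [0, 0, 6], "turn": 0, "gripper": 1},
    {"linear": [0, 0, 4], "turn": 0, "gripper": 1},
    {"linear": [0, 0, 2], "turn": 0, "gripper": 1},
    {"linear": [0, 0, 0], "turn": 0, "gripper": 1},
  ],
)

```text
time: 16.35
tool_pos: [460.4, -224.2, 221.6]
ee_rot: [-0.0, 0.76, 0.649, -0.0]
force: [-0.5, -0.2, -0.2]
finger_gap: 47.1
finger_force: 25.0
```

apply_moves(
  plan=[
    {"linear": [0, 0, 2], "turn": 0, "gripper": 1},
    {"linear": [0, 0, 1], "turn": 0, "gripper": 1},
    {"linear": [0, 0, 0], "turn": 0, "gripper": 1},
  ],
)

```text
time: 16.73
tool_pos: [460.4, -224.5, 219.3]
ee_rot: [0.0, 0.76, 0.649, 0.0]
force: [-2.4, 1.3, 8.0]
finger_gap: 46.6
finger_force: 25.0
```

apply_moves(
  plan=[
    {"linear": [0, 0, 0], "turn": 0, "gripper": -1},
    {"linear": [0, 0, 0], "turn": 0, "gripper": -1},
    {"linear": [0, 0, 0], "turn": 0, "gripper": -1},
    {"linear": [0, 0, 0], "turn": 0, "gripper": -1},
    {"linear": [0, 0, -40], "turn": 0, "gripper": -1},
    {"linear": [0, 0, -60], "turn": 0, "gripper": -1},
    {"linear": [60, 0, 0], "turn": 0, "gripper": -1},
    {"linear": [0, 0, 0], "turn": 0, "gripper": -1},
  ],
)

```text
time: 17.73
tool_pos: [470.9, -160.5, 318.7]
ee_rot: [-0.001, 0.758, 0.652, 0.001]
force: [0.9, -0.7, 0.2]
finger_gap: 88.0
finger_force: 0.0
```

```bash
python3 -c "
from h import *
go(492.3,21.2,75,-9)"
```

```text
grasp now [ 471.  -160.1  155.7] close -8.6 z-ax [ 6.0e-04  2.5e-03 -1.0e+00] gap 88.0 t 17.73 
 shift first [182.2  -6.   81.2] turn rad 0.007 rows 4.0
```

apply_moves(
  plan=[
    {"linear": [60.5, -1.5, 0], "turn": 0, "gripper": -1},
    {"linear": [60.5, -1.5, 0], "turn": 0, "gripper": -1},
    {"linear": [60.5, -1.5, 0], "turn": 0, "gripper": -1},
    {"linear": [0, 0, 0], "turn": 0, "gripper": -1},
    {"linear": [0, 0, 0], "turn": 0, "gripper": -1},
  ],
)

```text
time: 18.35
tool_pos: [493.5, 14.4, 318.4]
ee_rot: [0.0, 0.76, 0.65, -0.0]
force: [0.0, -0.6, -0.3]
finger_gap: 87.7
finger_force: 0.0
```

```bash
python3 -c "
from h import *
go(492.3,21.2,75,-9)"
```

```text
grasp now [493.4  14.3 155.4] close -9.0 z-ax [-5.e-04 -8.e-04 -1.e+00] gap 87.7 t 18.35 
 shift first [ 6.7 -2.2 80.4] turn rad 0.0 rows 2.0
```

apply_moves(
  plan=[
    {"linear": [6.7, -2, 0], "turn": 0, "gripper": -1},
    {"linear": [0, 0, 40], "turn": 0, "gripper": -1},
    {"linear": [0, 0, 39], "turn": 0, "gripper": -1},
    {"linear": [0, 0, 0], "turn": 0, "gripper": 1},
    {"linear": [0, 0, 0], "turn": 0, "gripper": 1},
    {"linear": [0, 0, 0], "turn": 0, "gripper": 1},
    {"linear": [0, 0, 0], "turn": 0, "gripper": 1},
    {"linear": [0, 0, 0], "turn": 0, "gripper": 1},
  ],
)

```text
time: 19.35
tool_pos: [492.9, 22.2, 240.2]
ee_rot: [0.0, 0.76, 0.65, 0.001]
force: [-0.9, 0.4, 5.6]
finger_gap: 42.9
finger_force: 25.0
```

apply_moves(
  plan=[
    {"linear": [0, 0, 0], "turn": 0, "gripper": 1},
    {"linear": [0, 0, -50], "turn": 0, "gripper": 1},
    {"linear": [0, 0, -50], "turn": 0, "gripper": 1},
    {"linear": [0, 0, 0], "turn": 0, "gripper": 1},
  ],
)

```text
time: 19.85
tool_pos: [493.8, 21.8, 342.5]
ee_rot: [0.001, 0.76, 0.65, 0.003]
force: [0.4, 0.3, -1.6]
finger_gap: 42.7
finger_force: 25.0
```

```bash
python3 -c "
from h import *
go(447.5,-303,86,-9)"
```

```text
grasp now [494.7  22.1 179.5] close -9.0 z-ax [ 0.0056  0.0021 -1.    ] gap 42.7 t 19.85 
 shift first [-328.8    3.7   92.5] turn rad 0.0 rows 6.0
```

apply_moves(
  plan=[
    {"linear": [-55, 0.5, 0], "turn": 0, "gripper": 1},
    {"linear": [-55, 0.5, 0], "turn": 0, "gripper": 1},
    {"linear": [-55, 0.5, 0], "turn": 0, "gripper": 1},
    {"linear": [-55, 0.5, 0], "turn": 0, "gripper": 1},
    {"linear": [-55, 0.5, 0], "turn": 0, "gripper": 1},
    {"linear": [-53.5, 1, 0], "turn": 0, "gripper": 1},
    {"linear": [0, 0, 40], "turn": 0, "gripper": 1},
    {"linear": [0, 0, 30], "turn": 0, "gripper": 1},
  ],
)

```text
time: 20.85
tool_pos: [443.8, -303.3, 267.0]
ee_rot: [-0.001, 0.761, 0.649, -0.0]
force: [0.5, 0.4, -1.1]
finger_gap: 42.9
finger_force: 25.0
```

apply_moves(
  plan=[
    {"linear": [0, 0, 0], "turn": 0, "gripper": 1},
    {"linear": [0, 0, 0], "turn": 0, "gripper": 1},
  ],
)

```text
time: 21.1
tool_pos: [444.9, -303.1, 269.9]
ee_rot: [-0.0, 0.76, 0.649, -0.0]
force: [0.1, -0.7, -1.1]
finger_gap: 42.5
finger_force: 25.0
```

```bash
python3 -c "
from h import *
go(447,-302.8,87,-9)"
```

```text
grasp now [ 444.8 -303.2  106.9] close -9.0 z-ax [-3.e-04 -2.e-04 -1.e+00] gap 42.5 t 21.1 
 shift first [ 0.7  2.1 19.9] turn rad -0.0 rows 1.0
```

apply_moves(
  plan=[
    {"linear": [0.7, 2.1, 0], "turn": 0, "gripper": 1},
    {"linear": [0, 0, 9], "turn": 0, "gripper": 1},
    {"linear": [0, 0, 5], "turn": 0, "gripper": 1},
    {"linear": [0, 0, 3], "turn": 0, "gripper": 1},
    {"linear": [0, 0, 2.5], "turn": 0, "gripper": 1},
    {"linear": [0, 0, 0], "turn": 0, "gripper": 1},
    {"linear": [0, 0, 0], "turn": 0, "gripper": 1},
  ],
)

```text
time: 21.98
tool_pos: [447.0, -302.7, 250.1]
ee_rot: [0.0, 0.76, 0.649, 0.0]
force: [0.2, -0.1, -1.1]
finger_gap: 43.1
finger_force: 25.0
```

apply_moves(
  plan=[
    {"linear": [0, 0, 1], "turn": 0, "gripper": 1},
    {"linear": [0, 0, 0.5], "turn": 0, "gripper": 1},
    {"linear": [0, 0, 0], "turn": 0, "gripper": 1},
  ],
)

```text
time: 22.35
tool_pos: [447.0, -303.0, 249.9]
ee_rot: [0.0, 0.76, 0.649, 0.001]
force: [-5.2, 2.5, 16.6]
finger_gap: 42.8
finger_force: 25.0
```

Firm floor contact at the expected height. Release it and head back up.

apply_moves(
  plan=[
    {"linear": [0, 0, -0.5], "turn": 0, "gripper": -1},
    {"linear": [0, 0, 0], "turn": 0, "gripper": -1},
    {"linear": [0, 0, 0], "turn": 0, "gripper": -1},
    {"linear": [0, 0, 0], "turn": 0, "gripper": -1},
    {"linear": [0, 0, -50], "turn": 0, "gripper": -1},
    {"linear": [0, 0, -50], "turn": 0, "gripper": -1},
    {"linear": [55, 0, 0], "turn": 0, "gripper": -1},
    {"linear": [55, 0, 0], "turn": 0, "gripper": -1},
  ],
)

```text
time: 23.35
tool_pos: [464.3, -193.2, 349.7]
ee_rot: [0.001, 0.761, 0.649, 0.001]
force: [0.9, -0.1, -0.6]
finger_gap: 87.6
finger_force: 0.0
```

apply_moves(
  plan=[
    {"linear": [55, 0, 0], "turn": 0, "gripper": -1},
    {"linear": [55, 0, 0], "turn": 0, "gripper": -1},
    {"linear": [55, 0, 0], "turn": 0, "gripper": -1},
    {"linear": [55, 0, 0], "turn": 0, "gripper": 0},
    {"linear": [55, 0, 0], "turn": 0, "gripper": 0},
    {"linear": [0, 0, 0], "turn": 0, "gripper": 0},
  ],
)

```text
time: 24.1
tool_pos: [507.4, 82.4, 348.6]
ee_rot: [-0.0, 0.758, 0.652, 0.0]
force: [0.3, -0.3, -0.2]
finger_gap: 61.5
finger_force: 0.0
```

```bash
python3 -c "
from h import *
go(427.4,301.4,150,72)
p,d=camera('top'); np.save('t3.npy',d); cv2.imwrite('pics/t3.png',cv2.resize(p[220:360,110:440],None,fx=2.4,fy=2.4)); cv2.imwrite('pics/t3f.png',p)
p,d=camera('scene'); np.save('s3.npy',d); cv2.imwrite('pics/s3.png',p)
C=cloud('scene',d); u,v=np.meshgrid(range(560),range(420)); H=C[...,2]
for nm,(x0,y0,x1,y1,lo,hi,ex) in dict(mug=(195,285,250,350,93,100,0),drip=(225,250,285,310,76,84,0)).items():
    m=(d>0)&(u>x0)&(u<x1)&(v>y0)&(v<y1)&(H>lo)&(H<hi); c,r=cv2.minEnclosingCircle(C[m][:,:2].astype(np.float32)); print(nm,c,r,m.sum())
m=(d>0)&(u>195)&(u<250)&(v>285)&(v<350)&(H>80)&(H<91)&(C[...,0]>415); print('mug handle',C[m].mean(0),m.sum())
m=(d>0)&(u>222)&(u<285)&(v>250)&(v<310)&(H>60)&(H<73)&(C[...,0]>448); print('drip handle',C[m].mean(0),m.sum())
"
```

```text
grasp now [507.4  82.4 185.6] close -8.6 z-ax [-4.e-04  5.e-04 -1.e+00] gap 61.5 t 24.1 
 shift first [ 204.6 -111.6   35.7] turn rad -1.406 rows 8.0
mug (368.3298034667969, 325.51922607421875) 41.128456115722656 141
drip (394.8005065917969, 217.7576446533203) 76.42060852050781 236
mug handle [421.94471395 309.13658122  84.81100272] 31
drip handle [459.90440063 214.24517048  68.08715561] 41
```

View pics/s3.png

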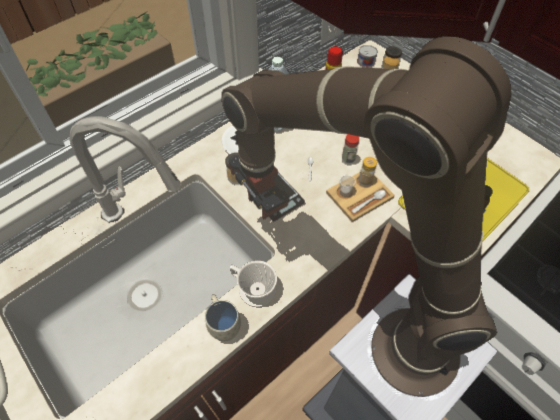

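The board is fully set: glass (346,186), gold jar (369,168) and spoon (370,202) are all in place. The scene camera reads about 5 mm high in y (checked against the spoon end), so I trust the top view. Next is the mug handle.

apply_moves(
  plan=[
    {"linear": [51, -28, 0], "turn": 0, "gripper": 0},
    {"linear": [51, -28, 0], "turn": 0, "gripper": 0},
    {"linear": [51, -28, 0], "turn": 0, "gripper": 0},
    {"linear": [51, -28, 0], "turn": 0, "gripper": 0},
    {"linear": [0, 0, 0], "turn": -0.176, "gripper": 0},
    {"linear": [0, 0, 0], "turn": -0.176, "gripper": 0},
    {"linear": [0, 0, 0], "turn": -0.176, "gripper": 0},
    {"linear": [0, 0, 0], "turn": -0.176, "gripper": 0},
  ],
)

```text
time: 25.2
tool_pos: [429.3, 294.5, 349.2]
ee_rot: [0.0, 0.489, 0.872, -0.0]
force: [-0.5, 0.2, 0.1]
finger_gap: 44.0
finger_force: 0.0
```

apply_moves(
  plan=[
    {"linear": [0, 0, 0], "turn": -0.176, "gripper": 0},
    {"linear": [0, 0, 0], "turn": -0.176, "gripper": 0},
    {"linear": [0, 0, 0], "turn": -0.176, "gripper": 0},
    {"linear": [0, 0, 0], "turn": -0.176, "gripper": 0},
    {"linear": [0, 0, 0], "turn": 0, "gripper": 0},
  ],
)

```text
time: 25.82
tool_pos: [429.4, 294.7, 349.2]
ee_rot: [0.0, 0.161, 0.987, -0.0]
force: [0.1, 0.6, 0.3]
finger_gap: 43.7
finger_force: 0.0
```

```bash
python3 -c "
from h import *
go(427.5,301.8,62,72)"
```

```text
grasp now [429.4 294.7 186.2] close 71.4 z-ax [ 2.e-04 -0.e+00 -1.e+00] gap 43.7 t 25.82 
 shift first [  4.1   6.1 124.2] turn rad -0.01 rows 3.0
```

apply_moves(
  plan=[
    {"linear": [4, 6, 0], "turn": -0.01, "gripper": 0},
    {"linear": [0, 0, 50], "turn": 0, "gripper": 0},
    {"linear": [0, 0, 40], "turn": 0, "gripper": 0},
    {"linear": [0, 0, 33], "turn": 0, "gripper": 0},
    {"linear": [0, 0, 0], "turn": 0, "gripper": 0},
  ],
  force=60,
)

```text
time: 26.45
tool_pos: [425.8, 303.2, 224.2]
ee_rot: [-0.001, 0.155, 0.988, -0.002]
force: [0.2, -0.2, 0.4]
finger_gap: 44.1
finger_force: 0.0
```

apply_moves(
  plan=[
    {"linear": [0, 0, 0], "turn": 0, "gripper": 1},
    {"linear": [0, 0, 0], "turn": 0, "gripper": 1},
    {"linear": [0, 0, 0], "turn": 0, "gripper": 1},
    {"linear": [0, 0, 0], "turn": 0, "gripper": 1},
    {"linear": [0, 0, 0], "turn": 0, "gripper": 1},
    {"linear": [0, 0, 0], "turn": 0, "gripper": 1},
  ],
)

```text
time: 27.2
tool_pos: [427.1, 303.8, 226.8]
ee_rot: [0.001, 0.154, 0.988, 0.001]
force: [0.4, 0.0, 6.1]
finger_gap: 12.2
finger_force: 54.0
```

Handle pinched (12.2 mm). Lift it and check that it hangs level.

apply_moves(
  plan=[
    {"linear": [0, 0, 0], "turn": 0, "gripper": 1},
    {"linear": [0, 0, -15], "turn": 0, "gripper": 1},
    {"linear": [0, 0, -30], "turn": 0, "gripper": 1},
    {"linear": [0, 0, -40], "turn": 0, "gripper": 1},
    {"linear": [0, 0, -40], "turn": 0, "gripper": 1},
    {"linear": [0, 0, 0], "turn": 0, "gripper": 1},
    {"linear": [0, 0, 0], "turn": 0, "gripper": 1},
  ],
)

```text
time: 28.08
tool_pos: [426.0, 303.3, 350.5]
ee_rot: [-0.0, 0.154, 0.988, -0.0]
force: [0.1, -0.8, -3.1]
finger_gap: 12.0
finger_force: 57.5
```

```bash
python3 -c "
from h import *
go(665,-76,187,72)
p,d=camera('scene'); cv2.imwrite('pics/s4.png',cv2.resize(p[200:380,150:330],None,fx=3,fy=3)); C=cloud('scene',d); u,v=np.meshgrid(range(560),range(420))
hsv=cv2.cvtColor(p,cv2.COLOR_BGR2HSV); m=(d>0)&(hsv[...,0]>95)&(hsv[...,0]<125)&(hsv[...,1]>80)&(u>160)&(u<300)&(v>200)&(v<360)
print(m.sum(),C[m].min(0),C[m].max(0))
g=np.array(ctrl.sense()['tool_pos']);w=(d>0)&(np.hypot(C[...,0]-g[0]+60,C[...,1]-g[1]-19)<48)&(C[...,2]<g[2]-163+60)&(C[...,2]>g[2]-163+25); P=C[w]; A=np.c_[P[:,:2]-P[:,:2].mean(0),np.ones(len(P))]; print('rim plane slopes',np.linalg.lstsq(A,P[:,2],rcond=None)[0],len(P))"
```

```text
grasp now [425.8 303.2 187.5] close 72.3 z-ax [-1.1e-03 -6.0e-04 -1.0e+00] gap 12.0 t 28.07 
 shift first [-343.4 -288.3    0.4] turn rad 0.005 rows 6.0
184 [365.55304599 288.35873993 124.21303814] [392.35509662 334.67108504 152.34754527]
rim plane slopes [ 1.17966562e-02 -1.16085061e-02  2.17042246e+02] 237
```

View pics/s4.png

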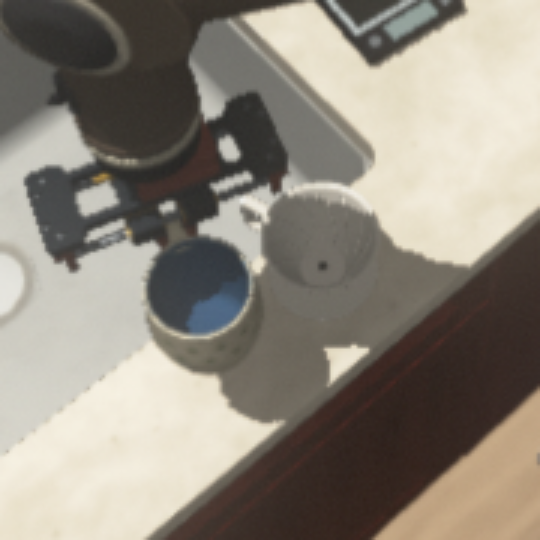

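```bash
python3 -c "
from h import *
C=np.load('C.npy'); print(C[155,165],C[140,155],C[120,140])"
```

```text
[683.65903271 210.88649312 212.56089128] [698.31478239 216.12088523 261.78852604] [714.84712471 224.62468876 324.19693543]
```

Level and weight felt. The faucet tip at (684,211) is 200 mm off the path. Carry it to the scale.

apply_moves(
  plan=[
    {"linear": [-43, -36, 0], "turn": 0, "gripper": 1},
    {"linear": [-43, -36, 0], "turn": 0, "gripper": 1},
    {"linear": [-43, -36, 0], "turn": 0, "gripper": 1},
    {"linear": [-43, -36, 0], "turn": 0, "gripper": 1},
    {"linear": [-43, -36, 0], "turn": 0, "gripper": 1},
    {"linear": [-43, -36, 0], "turn": 0, "gripper": 1},
    {"linear": [-43, -36, 0], "turn": 0, "gripper": 1},
    {"linear": [-42, -36, 0], "turn": 0, "gripper": 1},
  ],
)

```text
time: 29.12
tool_pos: [665.9, -76.7, 348.8]
ee_rot: [-0.002, 0.154, 0.988, -0.0]
force: [0.8, 0.9, -2.8]
finger_gap: 12.4
finger_force: 57.4
```

apply_moves(
  plan=[
    {"linear": [0, 0, 0], "turn": 0, "gripper": 1},
    {"linear": [0, 0, 0], "turn": 0, "gripper": 1},
    {"linear": [0, 0, 0], "turn": 0, "gripper": 1},
  ],
)

```text
time: 29.5
tool_pos: [665.1, -73.5, 350.2]
ee_rot: [-0.001, 0.153, 0.988, 0.0]
force: [0.4, -0.1, -3.1]
finger_gap: 12.1
finger_force: 59.4
```

```bash
python3 -c "
from h import *
go(664,-76,88,72.5)
p,d=camera('scene'); cv2.imwrite('pics/s5.png',cv2.resize(p[100:280,180:360],None,fx=3,fy=3))
hsv=cv2.cvtColor(p,cv2.COLOR_BGR2HSV); u,v=np.meshgrid(range(560),range(420))
m=(hsv[...,0]>95)&(hsv[...,0]<125)&(hsv[...,1]>80)&(u>200)&(u<350)&(v>100)&(v<260); q=np.argwhere(m)[:,::-1]
z=ctrl.sense()['tool_pos'][2]-163+35
print('axis by interior',cv2.minEnclosingCircle(plane('scene',q,z)[:,:2].astype(np.float32)),m.sum())"
```

```text
grasp now [664.8 -73.3 187.2] close 72.4 z-ax [-0.0017  0.001  -1.    ] gap 12.1 t 29.5 
 shift first [-0.2 -2.8 99.2] turn rad -0.002 rows 2.0Traceback (most recent call last):
  File "<string>", line 8, in <module>
    print('axis by interior',cv2.minEnclosingCircle(plane('scene',q,z)[:,:2].astype(np.float32)),m.sum())
                                                    ~~~~~^^^^^^^^^^^^^
  File "h.py", line 10, in plane
    o,d=rays(n,uv); return o+d*((z-o[2])/d[:,2])[:,None]
        ~~~~^^^^^^
  File "h.py", line 7, in rays
    K,D,R,t=cal(n); p=cv2.undistortPoints(np.array(uv,float).reshape(-1,1,2),K,D).reshape(-1,2)
                      ~~~~~~~~~~~~~~~~~~~^^^^^^^^^^^^^^^^^^^^^^^^^^^^^^^^^^^^^^^^
cv2.error: OpenCV(4.12.0) /io/opencv/modules/calib3d/src/undistort.dispatch.cpp:347: error: (-215:Assertion failed) CV_IS_MAT(_src) && CV_IS_MAT(_dst) && (_src->rows == 1 || _src->cols == 1) && (_dst->rows == 1 || _dst->cols == 1) && _src->cols + _src->rows - 1 == _dst->rows + _dst->cols - 1 && (CV_MAT_TYPE(_src->type) == CV_32FC2 || CV_MAT_TYPE(_src->type) == CV_64FC2) && (CV_MAT_TYPE(_dst->type) == CV_32FC2 || CV_MAT_TYPE(_dst->type) == CV_64FC2) in function 'cvUndistortPointsInternal'
```

View pics/s5.png

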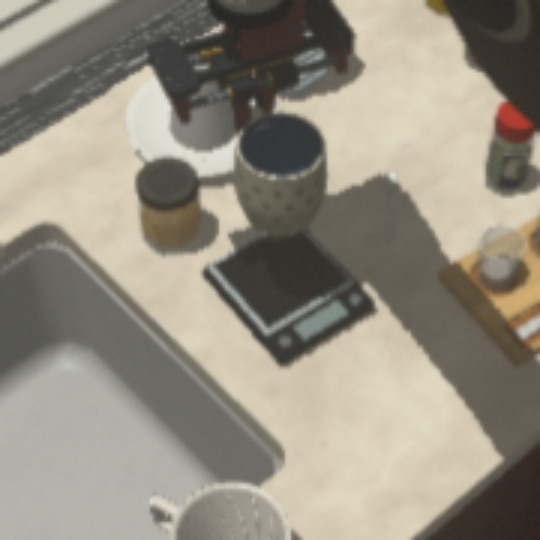

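The mug hangs upright over the platform. Lower it.

apply_moves(
  plan=[
    {"linear": [0, -2.5, 45], "turn": 0, "gripper": 1},
    {"linear": [0, 0, 30], "turn": 0, "gripper": 1},
    {"linear": [0, 0, 12], "turn": 0, "gripper": 1},
    {"linear": [0, 0, 6], "turn": 0, "gripper": 1},
    {"linear": [0, 0, 3], "turn": 0, "gripper": 1},
    {"linear": [0, 0, 0], "turn": 0, "gripper": 1},
    {"linear": [0, 0, 0], "turn": 0, "gripper": 1},
  ],
)

```text
time: 30.42
tool_pos: [664.9, -77.8, 255.9]
ee_rot: [0.001, 0.154, 0.988, 0.0]
force: [0.2, -0.6, -3.0]
finger_gap: 11.7
finger_force: 59.1
```

apply_moves(
  plan=[
    {"linear": [0, 0, 3], "turn": 0, "gripper": 1},
    {"linear": [0, 0, 1.5], "turn": 0, "gripper": 1},
    {"linear": [0, 0, 1], "turn": 0, "gripper": 1},
    {"linear": [0, 0, 0], "turn": 0, "gripper": 1},
  ],
)

```text
time: 30.92
tool_pos: [666.0, -78.2, 251.9]
ee_rot: [0.002, 0.154, 0.988, 0.0]
force: [1.5, -0.7, 8.1]
finger_gap: 11.6
finger_force: 60.8
```

apply_moves(
  plan=[
    {"linear": [0, 0, 0], "turn": 0, "gripper": 0},
    {"linear": [0, 0, 0], "turn": 0, "gripper": 0},
    {"linear": [0, 0, 0], "turn": 0, "gripper": 0},
    {"linear": [0, 0, 0], "turn": 0, "gripper": 0},
    {"linear": [0, 0, -40], "turn": 0, "gripper": 0},
    {"linear": [0, 0, -60], "turn": 0, "gripper": 0},
    {"linear": [40, 40, 0], "turn": 0, "gripper": 0},
    {"linear": [0, 0, 0], "turn": 0, "gripper": 0},
  ],
)

```text
time: 31.92
tool_pos: [637.9, -22.7, 349.9]
ee_rot: [-0.0, 0.151, 0.988, 0.002]
force: [-0.1, 0.5, 1.1]
finger_gap: 43.4
finger_force: 0.0
```

```bash
python3 -c "
from h import *
p,d=camera('top'); np.save('t6.npy',d); cv2.imwrite('pics/t6.png',p); C=cloud('top',d); u,v=np.meshgrid(range(560),range(420)); H=C[...,2]
m=(d>0)&(C[...,0]>530)&(C[...,0]<670)&(C[...,1]>-125)&(C[...,1]<10)&(H>116)&(H<125); print('mug rim top',cv2.minEnclosingCircle(C[m][:,:2].astype(np.float32)),m.sum(),C[m].mean(0))
p,d=camera('scene'); np.save('s6.npy',d); C=cloud('scene',d);H=C[...,2]
m=(d>0)&(C[...,0]>530)&(C[...,0]<670)&(C[...,1]>-125)&(C[...,1]<10)&(H>115)&(H<125); P=C[m]; print('mug rim scene',cv2.minEnclosingCircle(P[:,:2].astype(np.float32)),m.sum())
cv2.imwrite('pics/s6.png',cv2.resize(p[100:280,200:380],None,fx=3,fy=3))
d=np.load('t3.npy');C=cloud('top',d);H=C[...,2]
m=(d>0)&(u>175)&(u<240)&(v>262)&(v<330)&(H>76)&(H<83); print('drip',cv2.minEnclosingCircle(C[m][:,:2].astype(np.float32)))
m=(d>0)&(C[...,0]>450)&(C[...,0]<480)&(abs(C[...,1]-210)<15)&(H>62)&(H<75); print('handle',C[m].mean(0),m.sum())
go(463,209,150,105)"
```

```text
mug rim top ((601.0068359375, -90.72517395019531), 27.416194915771484) 51 [599.61747175 -96.64871373 120.93945666]
mug rim scene ((605.0260620117188, -56.305152893066406), 42.419857025146484) 101
drip ((0.0, 0.0), 0.0)
handle [nan nan nan] 0
grasp now [638.6 -26.6 186.6] close 72.3 z-ax [-2.e-04  3.e-04 -1.e+00] gap 44.2 t 32.02 
 shift first [238.7 171.2  36.7] turn rad -0.57 rows 4.0<string>:10: RuntimeWarning: Mean of empty slice.
  ret = um.true_divide(
```

View pics/s6.png

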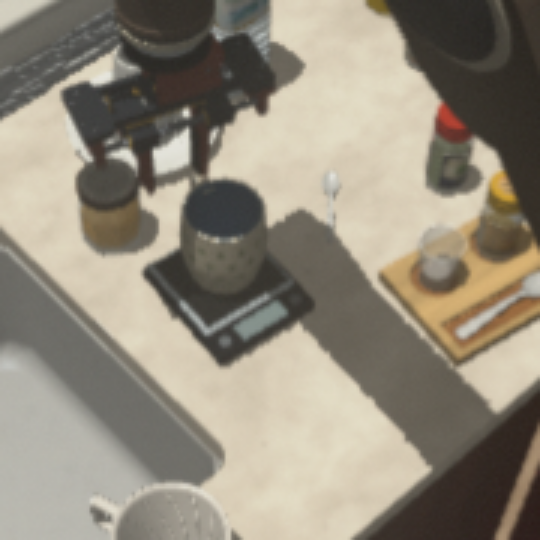

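The mug stands upright and central on the platform, at crop (222,240). Now the dripper.

apply_moves(
  plan=[
    {"linear": [47.7, 34.2, 0], "turn": 0, "gripper": 0},
    {"linear": [47.7, 34.2, 0], "turn": 0, "gripper": 0},
    {"linear": [47.7, 34.2, 0], "turn": 0, "gripper": 0},
    {"linear": [47.7, 34.2, 0], "turn": 0, "gripper": 0},
    {"linear": [47.7, 34.2, 0], "turn": -0.14, "gripper": 0},
    {"linear": [0, 0, 0], "turn": -0.15, "gripper": 0},
    {"linear": [0, 0, 0], "turn": -0.15, "gripper": 0},
    {"linear": [0, 0, 0], "turn": -0.15, "gripper": 0},
  ],
)

```text
time: 33.02
tool_pos: [464.4, 207.3, 349.3]
ee_rot: [-0.0, -0.141, 0.99, -0.0]
force: [-0.3, 0.2, -1.1]
finger_gap: 43.8
finger_force: 0.0
```

apply_moves(
  plan=[
    {"linear": [0, 0, 0], "turn": 0, "gripper": 0},
    {"linear": [0, 0, 0], "turn": 0, "gripper": 0},
  ],
)

```text
time: 33.28
tool_pos: [464.2, 207.5, 349.4]
ee_rot: [-0.0, -0.137, 0.991, -0.0]
force: [-0.3, 0.5, 0.8]
finger_gap: 43.9
finger_force: 0.0
```

```bash
python3 -c "
from h import *
go(462.7,208.9,50,106)
p,d=camera('scene'); cv2.imwrite('pics/s7.png',cv2.resize(p[200:330,190:320],None,fx=4,fy=4)); print(proj('scene',[[462.7,208.9,70]]))"
```

```text
grasp now [464.2 207.4 186.4] close 105.8 z-ax [-2.e-04 -4.e-04 -1.e+00] gap 43.9 t 33.27 
 shift first [  1.    1.9 136.4] turn rad -0.004 rows 3.0
[[234.8371153  265.06339605]]
```

View pics/s7.png

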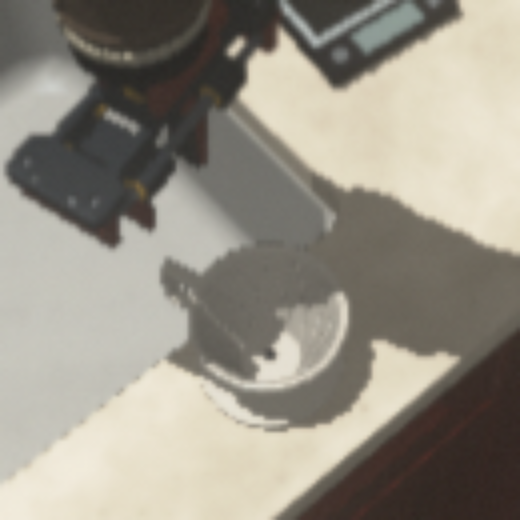

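The handle at crop (178,275), pixel (234,269), agrees with the prediction. Descend and pinch.

apply_moves(
  plan=[
    {"linear": [1, 2, 40], "turn": 0, "gripper": 0},
    {"linear": [0, 0, 40], "turn": 0, "gripper": 0},
    {"linear": [0, 0, 35], "turn": 0, "gripper": 0},
    {"linear": [0, 0, 20], "turn": 0, "gripper": 0},
    {"linear": [0, 0, 0], "turn": 0, "gripper": 0},
  ],
  force=60,
)

```text
time: 33.95
tool_pos: [461.9, 209.5, 213.3]
ee_rot: [-0.001, -0.139, 0.99, -0.001]
force: [-0.1, -0.1, -0.6]
finger_gap: 43.9
finger_force: 0.0
```

apply_moves(
  plan=[
    {"linear": [0, 0, 0], "turn": 0, "gripper": 1},
    {"linear": [0, 0, 0], "turn": 0, "gripper": 1},
    {"linear": [0, 0, 0], "turn": 0, "gripper": 1},
    {"linear": [0, 0, 0], "turn": 0, "gripper": 1},
    {"linear": [0, 0, 0], "turn": 0, "gripper": 1},
    {"linear": [0, 0, 0], "turn": 0, "gripper": 1},
  ],
)

```text
time: 34.7
tool_pos: [462.5, 210.0, 215.0]
ee_rot: [0.0, -0.14, 0.99, 0.0]
force: [0.3, 0.8, 5.4]
finger_gap: 11.4
finger_force: 60.0
```

apply_moves(
  plan=[
    {"linear": [0, 0, 0], "turn": 0, "gripper": 1},
    {"linear": [0, 0, -15], "turn": 0, "gripper": 1},
    {"linear": [0, 0, -35], "turn": 0, "gripper": 1},
    {"linear": [0, 0, -45], "turn": 0, "gripper": 1},
    {"linear": [0, 0, -45], "turn": 0, "gripper": 1},
    {"linear": [0, 0, -30], "turn": 0, "gripper": 1},
    {"linear": [0, 0, 0], "turn": 0, "gripper": 1},
    {"linear": [0, 0, 0], "turn": 0, "gripper": 1},
  ],
)

```text
time: 35.7
tool_pos: [461.7, 209.6, 383.9]
ee_rot: [-0.001, -0.14, 0.99, -0.0]
force: [0.1, -0.0, -1.4]
finger_gap: 11.9
finger_force: 60.0
```

```bash
python3 -c "
from h import *
go(605.3+70.2,-58.5+20.1,222,106)
s=ctrl.sense(); g=s['tool_pos']; print(s['joint_positions'].round(2))
for n in('scene','top'):
    p,d=camera(n); C=cloud(n,d); ax=np.array([g[0]-70.2,g[1]-20.1]); zr=g[2]-163+30
    m=(d>0)&(np.hypot(C[...,0]-ax[0],C[...,1]-ax[1])<62)&(abs(C[...,2]-zr)<7); P=C[m]
    if len(P)>20:
        c,r=cv2.minEnclosingCircle(P[:,:2].astype(np.float32)); A=np.c_[P[:,:2]-ax,np.ones(len(P))]; print(n,'axis off',np.round(c-ax,1),r,'slopes',np.linalg.lstsq(A,P[:,2],rcond=None)[0].round(3),zr,len(P))
"
```

```text
grasp now [461.6 209.5 220.9] close 106.1 z-ax [-1.1e-03 -5.0e-04 -1.0e+00] gap 11.9 t 35.7 
 shift first [-137.  -297.4   -1.2] turn rad 0.001 rows 5.0
[-0.86  0.24  0.4   1.92 -0.11  1.    1.44]
scene axis off [0.9 2.6] 51.94080352783203 slopes [-1.30000e-02  1.50000e-02  2.46683e+02] 250.87450328797212 289
top axis off [ 0.  -1.9] 52.28691864013672 slopes [-6.00000e-03 -1.30000e-02  2.47684e+02] 250.87450328797212 395
```

The dripper hangs level, with its axis where expected. Carry it over the mug.

apply_moves(
  plan=[
    {"linear": [-22.8, -49.6, 0], "turn": 0, "gripper": 1},
    {"linear": [-22.8, -49.6, 0], "turn": 0, "gripper": 1},
    {"linear": [-22.8, -49.6, 0], "turn": 0, "gripper": 1},
    {"linear": [-22.8, -49.6, 0], "turn": 0, "gripper": 1},
    {"linear": [-22.8, -49.6, 0], "turn": 0, "gripper": 1},
    {"linear": [-22.8, -49.4, 0], "turn": 0, "gripper": 1},
    {"linear": [0, 0, 0], "turn": 0, "gripper": 1},
    {"linear": [0, 0, 0], "turn": 0, "gripper": 1},
  ],
)

```text
time: 36.8
tool_pos: [675.7, -37.9, 382.7]
ee_rot: [-0.002, -0.139, 0.99, 0.0]
force: [-0.9, 1.0, -2.1]
finger_gap: 11.7
finger_force: 60.0
```

```bash
python3 -c "
from h import *
go(605.3+70.2,-58.5+20.1,164,106)
p,d=camera('scene');cv2.imwrite('pics/s8.png',cv2.resize(p[80:260,190:370],None,fx=3,fy=3))"
```

```text
grasp now [675.2 -37.8 219.7] close 106.0 z-ax [-3.1e-03  3.0e-04 -1.0e+00] gap 11.7 t 36.8 
 shift first [-0.3 -0.7 55.7] turn rad 0.0 rows 1.0
```

View pics/s8.png

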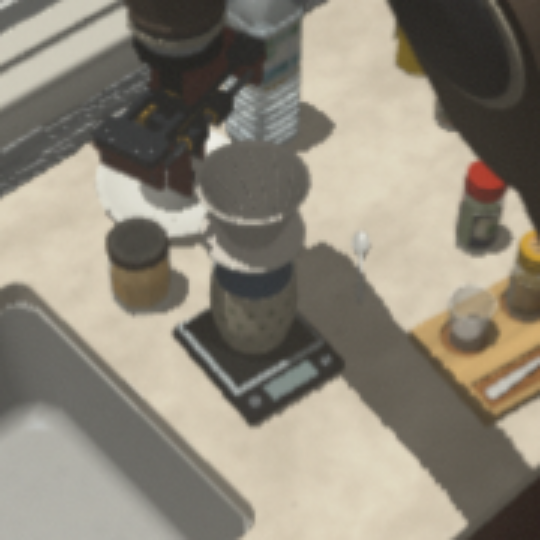

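The dripper hangs centred above the mug, at crop (255,250). Lower it.

apply_moves(
  plan=[
    {"linear": [0, 0, 25], "turn": 0, "gripper": 1},
    {"linear": [0, 0, 15], "turn": 0, "gripper": 1},
    {"linear": [0, 0, 7], "turn": 0, "gripper": 1},
    {"linear": [0, 0, 4], "turn": 0, "gripper": 1},
    {"linear": [0, 0, 2], "turn": 0, "gripper": 1},
    {"linear": [0, 0, 0], "turn": 0, "gripper": 1},
    {"linear": [0, 0, 0], "turn": 0, "gripper": 1},
  ],
)

```text
time: 37.72
tool_pos: [676.1, -38.3, 332.0]
ee_rot: [0.0, -0.14, 0.99, -0.0]
force: [-0.5, 0.2, -1.8]
finger_gap: 11.7
finger_force: 60.0
```

apply_moves(
  plan=[
    {"linear": [0, 0, 2.5], "turn": 0, "gripper": 1},
    {"linear": [0, 0, 1.5], "turn": 0, "gripper": 1},
    {"linear": [0, 0, 0], "turn": 0, "gripper": 1},
  ],
)

```text
time: 38.1
tool_pos: [676.0, -38.1, 327.5]
ee_rot: [-0.0, -0.14, 0.99, 0.0]
force: [-0.3, 0.0, -2.3]
finger_gap: 11.2
finger_force: 60.0
```

apply_moves(
  plan=[
    {"linear": [0, 0, 1], "turn": 0, "gripper": 1},
    {"linear": [0, 0, 0.7], "turn": 0, "gripper": 1},
    {"linear": [0, 0, 0], "turn": 0, "gripper": 1},
  ],
)

```text
time: 38.48
tool_pos: [676.1, -38.2, 327.0]
ee_rot: [0.0, -0.14, 0.99, 0.0]
force: [-1.1, 1.0, 6.2]
finger_gap: 11.5
finger_force: 60.0
```

Contact at the expected height. Release, rise and back away.

apply_moves(
  plan=[
    {"linear": [0, 0, 0], "turn": 0, "gripper": 0.3},
    {"linear": [0, 0, 0], "turn": 0, "gripper": 0},
    {"linear": [0, 0, 0], "turn": 0, "gripper": 0},
    {"linear": [0, 0, 0], "turn": 0, "gripper": 0},
    {"linear": [0, 0, -30], "turn": 0, "gripper": 0},
    {"linear": [0, 0, -55], "turn": 0, "gripper": 0},
    {"linear": [0, 0, -55], "turn": 0, "gripper": 0},
    {"linear": [0, 55, 0], "turn": 0, "gripper": 0},
  ],
)

```text
time: 39.48
tool_pos: [661.6, 9.6, 471.3]
ee_rot: [0.004, -0.136, 0.991, -0.002]
force: [0.8, 0.7, -0.1]
finger_gap: 43.9
finger_force: 0.0
```

apply_moves(
  plan=[
    {"linear": [0, 60, 0], "turn": 0, "gripper": 0},
    {"linear": [50, 30, 0], "turn": 0, "gripper": 0},
    {"linear": [50, 30, 0], "turn": 0, "gripper": 0},
    {"linear": [50, 30, 0], "turn": 0, "gripper": 0},
    {"linear": [0, 60, 0], "turn": 0, "gripper": 0},
    {"linear": [0, 60, 0], "turn": 0, "gripper": 0},
    {"linear": [0, 0, 0], "turn": 0, "gripper": 0},
    {"linear": [0, 0, 0], "turn": 0, "gripper": 0},
  ],
)

```text
time: 40.48
tool_pos: [442.1, 232.3, 465.8]
ee_rot: [0.0, -0.14, 0.99, -0.0]
force: [-0.1, -0.7, 0.1]
finger_gap: 43.8
finger_force: 0.0
```

```bash
python3 -c "
from h import *
p,d=camera('top'); C=cloud('top',d); H=C[...,2]; print(ctrl.sense()['tool_pos'])
def c(nm,x,y,r,lo,hi):
    m=(d>0)&(np.hypot(C[...,0]-x,C[...,1]-y)<r)&(H>lo)&(H<hi); P=C[m]
    if len(P)>9: cc,rr=cv2.minEnclosingCircle(P[:,:2].astype(np.float32)); A=np.c_[P[:,:2]-P[:,:2].mean(0),np.ones(len(P))]; print(nm,np.round(cc,1),round(rr,1),len(P),np.linalg.lstsq(A,P[:,2],rcond=None)[0].round(3))
    else: print(nm,len(P))
c('drip rim',605,-58,62,185,197); c('glass',459.5,-224,32,66,76); c('jar',447,-303,32,106,114); c('red',547,-333,35,104,114); c('sugar',738,-21,45,80,92)
cv2.imwrite('pics/t9.png',cv2.resize(p[90:300,230:450],None,fx=2.8,fy=2.8))"
```

```text
[442.38118092 231.60837379 465.9056847 ]
drip rim [608.6 -60. ] 54.5 589 [-1.40000e-02  6.00000e-03  1.91124e+02]
glass [ 459.8 -225.1] 25.1 109 [0.0000e+00 2.1000e-02 7.1458e+01]
jar [ 445.7 -302.1] 20.8 261 [-2.10000e-02 -2.00000e-02  1.10961e+02]
red [ 549.1 -338. ] 22.7 292 [ 1.70000e-02 -1.60000e-02  1.09159e+02]
sugar [736.2 -18.6] 32.8 582 [ 1.1000e-02 -4.0000e-03  8.6183e+01]
```

View pics/t9.png

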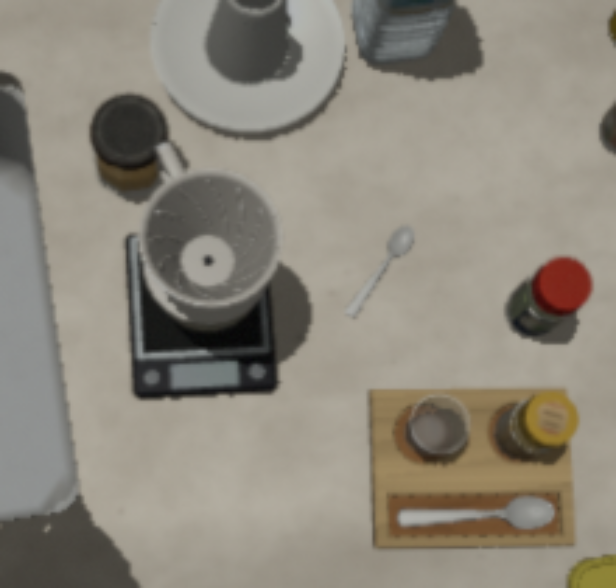

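The dripper is level with its rim at 191 mm (192 expected). Glass and jar are down in their hollows, and the spoon is centred in the groove, crop (397–555, 515). Handing in.

```bash
python3 -c "
from bench import ctrl
print(ctrl.sign_off())"
```

```text
the job is handed in; nothing more can be done
None
```

The job is handed in at about 40 s, with no score returned: by the last pictures the mug is on the scale with the dripper level on its rim, and the spoon, glass and gold-capped jar are in their places on the board.

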